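# Mount the sign-in pen rest in its desk socket and lay the pen in it

## Robot

A 6-joint arm with a two-finger parallel gripper is mounted at the origin on a cart in front of the work surface, level with it; the furniture and walls round the work are solid. World frame = base frame: x ahead of the robot, y to its left, z up, the work surface at z = 0. Lengths are in m, angles in rad, forces in N, time in s.
With the tool pointing down it reaches from about 0.375 to 0.9 m from the base axis. Payload 3.1 kg.
Tool frame: the origin (TCP) lies at the centre of the arm's flange, where the gripper is bolted on; the fingertips stand 182 mm ahead of it and the grasp point (between the pads) lies 164 mm ahead of it; z points along the fingers, y is the line along which they close (so a half turn about z gives the same grasp; the last joint's range is limited). The gripper opens to 87 mm and grips with 3 to 60 N. Pads are 19 mm wide; open, the fingers measure 117 mm over their backs; the gripper's body (75 mm by 190 mm) begins 51 mm behind the grasp point.
Start: joints at [1.028, 0.527, 1.433, -0, 1.181, -0.178], TCP at [0.222, 0.584, 0.405] pointing down, gripper open.
Joint ranges: [-3.08, 3.08], [-0.75, 2.2], [0.22, 2.44], [-1.43, 4.57], [0, 2.65], [-2.85, 2.85]. Speed limits (rad/s): [2.79, 2.79, 3.14, 3.14, 3.14, 3.14].

## Interface

Orientations are given as a unit quaternion [x, y, z, w].
In Python, from rig import * gives the robot as it stands.
- The arm moves only by the tool move_arm, never from a script. Its argument "commands" is a list that holds one entry, the list of rows, each a list of 6 numbers: the shift along the tool's x, y, z in units of 40 mm (1.0 is 40 mm), then the turn, a rotation vector about the tool's x, y, z in rad. A call has 1 to 12 rows; each row is the pose to reach, as a shift and turn from the pose commanded when the call began, along the tool's axes at that moment; what a row does not reach only later rows make up. A row lasts 1/8 s, in which the tool goes at most 62.5 mm and 10.7 degrees, less where a joint would pass 70% of its speed; a pose out of reach is approached as far as the arm can. A call with a gripper value outside its range is refused whole. "claw" is the closure, from -1 (fully open) to 1 (shut), so that 0 is half open, set as the call begins (left out, the last holds). The fingers move at their own pace and stop on an object; "squeeze" is the grip in N (left out, the last holds). Time passes only in rows, so rows that repeat a pose let the fingers close. It gives the time, the measured TCP pose, the force, the opening and the grip force at its end, in the units of the state.
- get_obs(): the state, without advancing time (a new reading comes with each control period).
- camera(name): name is "scene" or "top" or "wrist"; returns a dict with "pixels" (384x512x3 uint8, blue, green, red), "range_z" (384x512 float32, m along the optical axis (not along the pixel's ray), 0 where there is no reading), "camera_matrix" (3x3 intrinsics, pixels), "extrinsics" (4x4, takes a point from world to camera coordinates). Camera axes: x right, y up, looking along -z (the intrinsics and any distortion apply to the point x, -y, -z); pixel columns grow to the right and rows downward; lengths in m; the calibration is good to about 2 mm. A picture is of the moment at which its call begins.
- hand_in(): hands the job in; it is judged then, once.
The state is a dict: "time": time; "q": joint angles; "joint_velocities": joint speeds; "joint_torque": joint torques, N m; "position": TCP position; "tool_rot": TCP orientation; "ft_force": force on the tool from outside, world axes, zero at the start; "moment": the same for the moment, N m; "grip_width": finger opening in m; "grip_force": force on a finger pad.
Only numpy, scipy, OpenCV 4.12 (cv2) and the standard library are available. Lean on these libraries where they do the work, as an engineer would, in place of code of your own. Each camera call takes 0.05 s, during which the arm holds its last target. There are 200 camera calls.

## Task

Take the pen rest out of its storage ring, drop its foot fully into the socket screwed to the desk and turn it clockwise (seen from above) until it comes up against its stop. Then lay the pen from the desk in the rest's V-shaped trough so that it lies along the fold, resting in both halves, and leave the phone, label pad and standing tubes where they are.

Things in the scene. Friction and masses are not known exactly. Their poses are not given: they have to be found in the camera images.
- socket_top (a point): Centre of the mouth of the fixed desk socket (grey painted drum, 82 mm diameter, on a 104 mm square plate), on its top face, 34 mm above the desk. Mouth: round bore of 33 mm diameter with two opposite slots 15 mm wide reaching 24 mm from the axis. Own z up; x runs through the two small ribs on the rim. The slots' line is turned 60 degrees counter-clockwise from x, seen from above.
- socket_floor (a point): Floor of the socket, on its axis, 26 mm below socket_top, same axes. Under the 10 mm thick collar is an undercut chamber: with its foot down, the rest turns 60 degrees clockwise from the slots (light friction only) until its lugs meet solid stops with the trough along the socket's x. It cannot turn the other way. Play about 2.5 mm all round.
- rest_grip (a point): Middle of the grip hub of the loose aluminium pen rest (about 0.22 kg), on its upright axis, 27 mm above its flange's underside. Own z up, x along the trough. Hub: 34 mm along x, 28 mm across y, from 22 mm below to 15 mm above this point; grip it across y from above. At the stop, fully down, this point is 27 mm above socket_top. A half turn about z leaves the rest the same.
- rest_foot (a point): Centre of the foot's underside, 49 mm below rest_grip, same axes. The flange (60 mm diameter, 5 mm thick, underside 22 mm above this point) comes to lie on the socket's top face. Foot: 28 mm diameter; two opposite lugs in line with x, 10 mm wide, reaching 21 mm from the axis, 2 to 10 mm above this point, pass through the socket's slots.
- rest_fold (a point): Middle of the fold of the V-trough (90 degrees), 23 mm above rest_grip, same axes. Trough along x, in two halves 43 mm long, from 32 to 75 mm either side of the middle, 32 mm wide, edges 15 mm above the fold. Between them a 64 mm gap for the fingers, over the hub and a 16 mm wide beam whose tops are 8 mm below the fold. Lying in the trough, pen_mid is 5 to 14 mm above this point.
- stow_ring: Fixed plain grey storage ring on the desk, 72 mm outside and 50 mm inside diameter, 26 mm high, origin at the centre of its underside. The pen rest's foot stands loosely in it at the start; lift 30 mm or more to come clear.
- pen_mid (a point): Pen lying on the desk, 156 mm long: a point on its axis near its centre of mass, 10 mm from half length, 6 mm above its underside; grip here across the 10 mm barrel. Own y along the pen. It reaches 88 mm towards +y (round barrel) and 68 mm towards -y (end 12 mm square, from 16 mm on). In the trough it may point either way.
- phone_desk: Bystander: phone lying on the desk, 161 x 76 x 10 mm, origin at the centre of its underside, x along its length.
- barcode_pad: Bystander: white label pad lying on the desk, 115 x 60 x 14 mm, origin at the centre of its underside, x along its length.
- tube_loose: Bystander: capped sample tube standing loose on the desk, 31 mm diameter, 101 mm high, origin at the centre of its underside.
Things that resemble listed ones, but are neither listed nor needed, are in the scene too. There is more than one size of the part that bears socket_top; the job needs the larger.

How it is judged:
By the outcome, as a careful person would: the job done as asked, in the order asked, and still so for the second after the job is handed in, with the robot touching nothing.
It also fails if it takes over 64 s, if anything falls off the work surface, if the arm or the gripper's body presses on something with over 40 N, if the wrist force passes 120 N, or if a joint passes its speed limit or range.

## Working session

There is one attempt and no reset: what is moved stays moved. The work goes in short steps, Python scripts to look and compute and a tool call to move; the robot and the scene stay as the last step left them, time stands still between calls to the robot, and variables do not carry over. Pictures are saved under pics/ and viewed, at most 10 in all, crops included, and the job is handed in when it is done.

Besides the shell and the picture viewer there is one more tool, called after ">>>" in YAML: its name, and indented under it one key for each argument. move_arm: Moves the arm, as the interface text tells. Its arguments: {"type":"object","properties":{"commands":{"type":"array","items":{"type":"array","items":{"type":"array","items":{"type":"number"}}}},"claw":{"type":"number"},"squeeze":{"type":"number"}},"required":["commands"]}

```bash
ls; mkdir -p pics; cat > h.py <<'E'
from rig import *
import numpy as np, cv2
def shot(n,f):
    c=camera(n); np.savez('pics/'+f+'.npz',**c); cv2.imwrite('pics/'+f+'.png',c['pixels']); return c
def load(f): return dict(np.load('pics/'+f+'.npz'))
def ray(c,u,v):
    K=c['camera_matrix'];E=c['extrinsics'];R=E[:3,:3];t=E[:3,3]
    d=np.array([(u-K[0,2])/K[0,0],-(v-K[1,2])/K[1,1],-1.]);return -R.T@t,R.T@d
def onz(c,u,v,z):
    o,d=ray(c,u,v);return o+d*(z-o[2])/d[2]
def dep(c,u,v):
    o,d=ray(c,u,v);return o+d*c['range_z'][int(v),int(u)]
def cloud(c):
    K=c['camera_matrix'];E=c['extrinsics'];R=E[:3,:3];t=E[:3,3]
    v,u=np.mgrid[:384,:512];d=np.stack([(u-K[0,2])/K[0,0],-(v-K[1,2])/K[1,1],-np.ones(u.shape)],-1)*c['range_z'][...,None]
    return (d-t)@R
E
python3 - <<'E'
from h import *
a=shot('scene','s0');b=shot('top','t0');
for c in(a,b): print(c['camera_matrix'],ray(c,256,192), sorted(c))
print(get_obs())
E
```

```text
pics
[[459.5036161    0.         255.90679872]
 [  0.         459.5036161  194.40361664]
 [  0.           0.           1.        ]] (array([ 0.172005  , -0.53060085,  0.67377199]), array([ 0.37782155,  0.72871372, -0.571187  ])) ['camera_matrix', 'extrinsics', 'pixels', 'range_z']
[[421.92808244   0.         255.72480727]
 [  0.         421.92808244 194.88078722]
 [  0.           0.           1.        ]] (array([0.43463247, 0.21086887, 0.89909261]), array([ 0.16063001,  0.00549953, -0.9870232 ])) ['camera_matrix', 'extrinsics', 'pixels', 'range_z']
{'time': 0.1, 'q': array([ 1.02851231e+00,  5.28376122e-01,  1.43371847e+00, -3.68797875e-05,
        1.18142134e+00, -1.78497710e-01]), 'joint_velocities': array([-0.00074414, -0.00125465, -0.00365732, -0.00093304, -0.00067965,
       -0.00043168]), 'joint_torque': array([-1.40581749e-03, -4.40985167e+01, -1.77149498e+01,  6.34718989e-02,
        5.33735566e-02, -6.14498413e-05]), 'position': array([0.22220696, 0.5838537 , 0.40388508]), 'tool_rot': array([ 1.80884833e-01,  9.83503814e-01, -9.05874600e-04, -3.23154516e-04]), 'ft_force': array([-1.01360859,  0.24953108,  0.54932998]), 'moment': array([ 0.00478865, -0.00885354,  0.00934458]), 'grip_force': 0.0, 'grip_width': 0.0868616210568372}
```

View pics/t0.png

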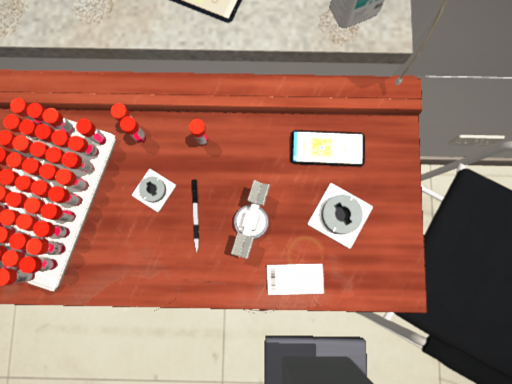

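View pics/s0.png

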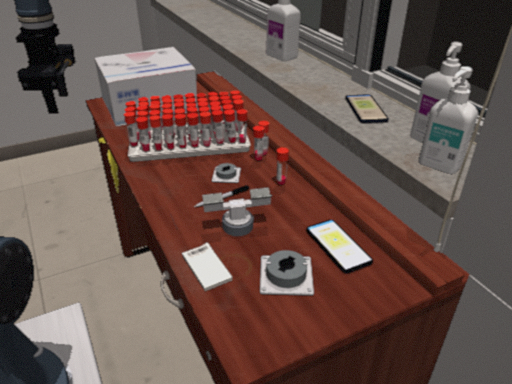

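The top view shows two sockets: one at (341,215) and one at (153,190). The one at (341,215) looks larger. The rest stands in its ring at (251,220) with its trough running about from (242,245) to (260,192). The pen runs from (194,181) to (196,250), the phone is at (328,148) and the pad at (295,279). In the scene view the same sockets are at (287,268) and (227,172).

```bash
python3 - <<'E'
from h import *
b=load('t0');P=cloud(b);im=b['pixels'];hsv=cv2.cvtColor(im,cv2.COLOR_BGR2HSV)
print('desk z',np.median(P[255:265,200:230,2]))
for n,(u,v,r) in dict(big=(341,215,34),small=(153,190,22)).items():
    z=P[v-r:v+r,u-r:u+r];m=((z[...,2]>.027)&(z[...,2]<.045)).astype(np.uint8)
    c=max(cv2.findContours(m,0,1)[0],key=cv2.contourArea);(x,y),R=cv2.minEnclosingCircle(c);M=cv2.fitEllipse(c)
    zz=np.median(z[m>0][:,2]);x,y=M[0]
    p=onz(b,u-r+x,v-r+y,zz);q=onz(b,u-r+x+M[1][0]/2,v-r+y,zz);print(n,p,'diam',2*np.linalg.norm(p-q),M)
# rest trough
sub=P[170:265,225:275];m=((sub[...,2]>.07))
pts=sub[m];print('rest z',np.percentile(pts[:,2],[5,50,95]));r=cv2.minAreaRect(pts[:,:2].astype(np.float32)*1000);print('rest rect',r,cv2.boxPoints(r))
# pen
s=P[175:255,185:205];v,u=np.mgrid[175:255,185:205]
h=hsv[175:255,185:205];m=((s[...,2]>.004)|(h[...,2]<50)|(h[...,1]<80)).astype(np.uint8)
k,l,st,ce=cv2.connectedComponentsWithStats(m);i=1+st[1:,4].argmax();print(st[i])
pp=np.array([onz(b,a,c,.006) for a,c in zip(u[l==i],v[l==i])]);r=cv2.minAreaRect(pp[:,:2].astype(np.float32)*1000);print('pen',r,cv2.boxPoints(r))
A=cv2.resize(im[175:257,300:382],(400,400),interpolation=2);B=cv2.resize(im[150:232,112:194],(400,400),interpolation=2)
cv2.imwrite('pics/c1.png',np.hstack([A,B]))
s=load('s0')
for p in [(195,206),(268,195),(236,208)]: print(dep(s,*p))
E
```

```text
desk z -0.00014125531211136037
big [0.53434673 0.03758901 0.03382769] diam 0.07983141695151189 ((35.03325271606445, 32.36057662963867), (38.77859878540039, 39.54389953613281), 116.8166732788086)Traceback (most recent call last):
  File "<stdin>", line 6, in <module>
cv2.error: OpenCV(4.12.0) /io/opencv/modules/imgproc/src/shapedescr.cpp:361: error: (-201:Incorrect size of input array) There should be at least 5 points to fit the ellipse in function 'fitEllipseNoDirect'
```

```bash
python3 - <<'E'
from h import *
b=load('t0');P=cloud(b);im=b['pixels'];hsv=cv2.cvtColor(im,cv2.COLOR_BGR2HSV)
z=P[168:212,131:175,2];print('small',np.percentile(z,[50,90,99]),(z>.012).sum())
sub=P[170:265,225:275];m=((sub[...,2]>.07))
pts=sub[m];print('rest z',np.percentile(pts[:,2],[5,50,95]));r=cv2.minAreaRect(pts[:,:2].astype(np.float32)*1000);print('rest rect',r,cv2.boxPoints(r))
s=P[175:255,185:205];v,u=np.mgrid[175:255,185:205]
h=hsv[175:255,185:205];m=((s[...,2]>.004)|(h[...,2]<50)|(h[...,1]<80)).astype(np.uint8)
k,l,st,ce=cv2.connectedComponentsWithStats(m);i=1+st[1:,4].argmax();print(st[i])
pp=np.array([onz(b,a,c,.006) for a,c in zip(u[l==i],v[l==i])]);r=cv2.minAreaRect(pp[:,:2].astype(np.float32)*1000);print('pen',r,cv2.boxPoints(r))
A=cv2.resize(im[175:257,300:382],(400,400),interpolation=2);B=cv2.resize(im[174:256,154:236],(400,400),interpolation=2)
cv2.imwrite('pics/c1.png',np.hstack([A,B]))
E
```

```text
small [0.00313183 0.02247298 0.0254367 ] 462
rest z [0.07582593 0.0844392  0.09134878]
rest rect ((513.6954956054688, 217.9508514404297), (52.699623107910156, 149.75726318359375), 75.7315444946289) [[434.63245 210.8689 ]
 [579.7699  173.9589 ]
 [592.75854 225.0328 ]
 [447.6211  261.9428 ]]
[  6   4   8  73 370]
pen ((529.0259399414062, 344.63909912109375), (154.35719299316406, 11.90245246887207), 4.803317546844482) [[451.62006 344.10684]
 [452.61676 332.2462 ]
 [606.4318  345.17136]
 [605.4351  357.032  ]]
```

View pics/c1.png

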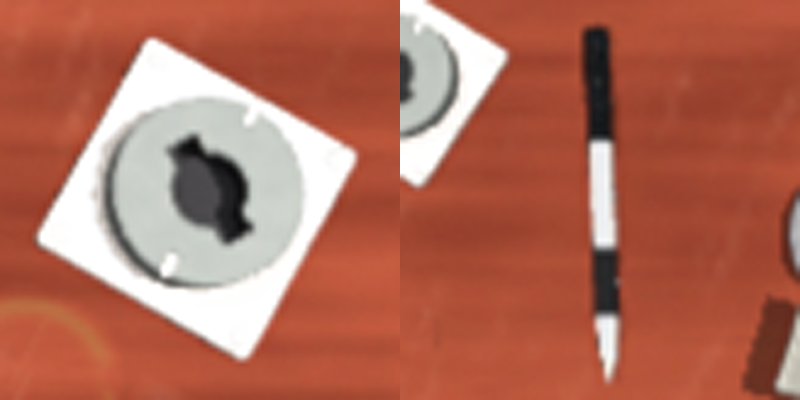

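The crop shows the chosen socket at (341,215): its drum fits at 80 mm against the stated 82, and its top is 33.8 mm high. The other, at (153,190), is only about 25 mm high, so the one at (341,215) is the job's. Its ribs are at crop (252,115) and (168,265), so x is at about -29° and the slots at about +31°. The pen has its black cap (the square end) at the top and its tip at the bottom, so +y points towards the robot.

Next I go above the rest for a closer look.

```bash
cat >> h.py <<'E'
from scipy.spatial.transform import Rotation as Ro
def Rd(yaw):  # tool y at yaw deg, z down
    a=np.radians(yaw);y=np.array([np.cos(a),np.sin(a),0]);z=np.array([0,0,-1.]);return Ro.from_matrix(np.stack([np.cross(y,z),y,z],1))
def goal(x,y,z,yaw,base=None):
    o=get_obs();p,r=(o['position'],Ro.from_quat(o['tool_rot'])) if base is None else base
    T=np.array([x,y,z+.164]);print('goal',np.round(r.inv().apply(T-p)/.04,3),np.round((r.inv()*Rd(yaw)).as_rotvec(),3))
def yawnow():
    o=get_obs();r=Ro.from_quat(o['tool_rot']);m=r.as_matrix();y=m[:,1];print('grasp',np.round(o['position']+.164*m[:,2],4),'yaw',np.degrees(np.arctan2(y[1],y[0])).round(2),'tilt',m[:2,2].round(4),'t',o['time'],'w',o['grip_width'],'F',o['ft_force'].round(1))
E
python3 - <<'E'
from h import *
yawnow();goal(.514,.218,.2,76)
E
```

```text
grasp [0.222  0.5836 0.2399] yaw 69.16 tilt [-0.001  -0.0017] t 0.1 w 0.0868616210568372 F [-1.   0.2  0.5]
goal [-10.072  -5.95    1.005] [-0.002 -0.    -0.119]
```

>>> move_arm:
  commands:
    - [[-10.07,-5.95,1.0,0,0,-0.12],[-10.07,-5.95,1.0,0,0,-0.12],[-10.07,-5.95,1.0,0,0,-0.12],[-10.07,-5.95,1.0,0,0,-0.12],[-10.07,-5.95,1.0,0,0,-0.12],[-10.07,-5.95,1.0,0,0,-0.12],[-10.07,-5.95,1.0,0,0,-0.12],[-10.07,-5.95,1.0,0,0,-0.12],[-10.07,-5.95,1.0,0,0,-0.12],[-10.07,-5.95,1.0,0,0,-0.12],[-10.07,-5.95,1.0,0,0,-0.12],[-10.07,-5.95,1.0,0,0,-0.12]]
  claw: -1

```text
time: 1.6
position: [0.5134, 0.2193, 0.3649]
tool_rot: [0.121, 0.993, 0.0, -0.0]
ft_force: [-0.8, 0.1, 0.3]
grip_width: 0.0873
grip_force: 0.0
```

```bash
python3 - <<'E'
from h import *
yawnow();shot('wrist','w1')
E
```

```text
grasp [0.5133 0.2194 0.2009] yaw 76.14 tilt [-0.0001  0.0001] t 1.6 w 0.08725400652877509 F [-0.8  0.1  0.3]
```

View pics/w1.png

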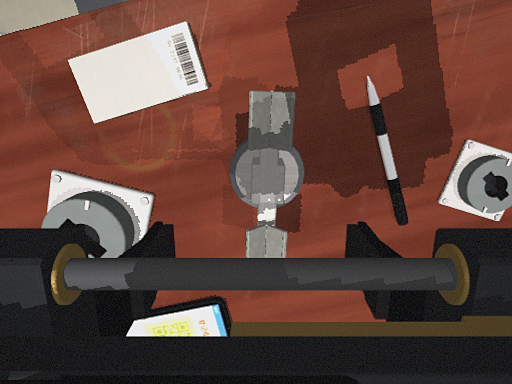

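The wrist view shows the rest in the middle: its near trough half at (272,115), its far half at (266,243) and its hub at (268,175). The pen runs from its tip at (368,77) to the cap end at (402,223), and the socket is partly hidden at lower left (90,225).

```bash
python3 - <<'E'
from h import *
b=load('w1');P=cloud(b);im=b['pixels'];Z=P[...,2]
print('desk',np.median(Z[100:130,440:500]))
def comp(v0,v1,u0,u1,lo,hi):
    m=((Z>lo)&(Z<hi)).astype(np.uint8);M=np.zeros_like(m);M[v0:v1,u0:u1]=m[v0:v1,u0:u1]
    k,l,st,ce=cv2.connectedComponentsWithStats(M);i=1+st[1:,4].argmax();return P[l==i],l==i
n,_=comp(80,150,235,310,.072,.1);f,_=comp(222,258,235,300,.072,.1)
for nm,q in(('near',n),('far',f)):
    r=cv2.minAreaRect(q[:,:2].astype(np.float32)*1000);print(nm,np.round(q.mean(0),4),np.percentile(q[:,2],[2,50,98]).round(4),r)
    c=np.radians(r[2]);
h,_=comp(150,205,240,300,.060,.072);r=cv2.minAreaRect(h[:,:2].astype(np.float32)*1000);print('hub',h.mean(0),r)
# flange
g,_=comp(125,215,225,310,.025,.036);(c,R)=cv2.minEnclosingCircle(g[:,:2].astype(np.float32)*1000);print('flange',c,R,np.median(g[:,2]))
p,m=comp(65,235,355,415,.004,.03);r=cv2.minAreaRect(p[:,:2].astype(np.float32)*1000);print('pen',r,cv2.boxPoints(r),np.percentile(p[:,2],[5,50,95]))
vx,vy,x0,y0=cv2.fitLine(p[:,:2].astype(np.float32),2,0,.01,.01).ravel();print('line',np.degrees(np.arctan2(vy,vx)),x0,y0)
for q in np.linspace(.45,.61,9):
    s=p[abs(p[:,0]-q)<.008];print(q.round(3),len(s),s.mean(0).round(4) if len(s) else '',np.percentile(s[:,2],95).round(4) if len(s) else '')
E
```

```text
desk 0.0007500867681426146
near [0.4638 0.2395 0.0847] [0.0767 0.0851 0.0909] ((464.5025939941406, 239.3054656982422), (33.228553771972656, 43.04674530029297), 73.8624267578125)
far [0.5583 0.2128 0.0839] [0.0751 0.0841 0.0909] ((560.6845703125, 212.18650817871094), (33.15153121948242, 29.991230010986328), 72.84706115722656)
hub [0.51136332 0.22599373 0.0683859 ] ((509.9868469238281, 226.34405517578125), (27.982582092285156, 46.73219299316406), 74.50526428222656)
flange (514.125244140625, 210.90975952148438) 32.37331008911133 0.03090692200451546
pen ((529.3552856445312, 343.3123474121094), (154.58995056152344, 11.99876880645752), 4.625922679901123) [[451.82828 343.05835]
 [452.79593 331.0987 ]
 [606.8823  343.56635]
 [605.9147  355.526  ]] [0.00675676 0.01051661 0.01554897]
line 4.1358466 0.5311604 0.34273455
0.45 20 [0.4555 0.3378 0.0064] 0.0076
0.47 157 [0.4705 0.3383 0.0089] 0.011
0.49 204 [0.4901 0.3396 0.0101] 0.012
0.51 178 [0.51   0.3412 0.0099] 0.012
0.53 164 [0.5299 0.3427 0.0101] 0.0121
0.55 174 [0.5501 0.3443 0.0102] 0.0122
0.57 182 [0.5699 0.3453 0.0123] 0.0163
0.59 177 [0.5898 0.3468 0.0125] 0.0166
0.61 38 [0.6041 0.3479 0.0111] 0.0133
```

```bash
python3 - <<'E'
from h import *
goal(.5157,.2247,.2,74.2);goal(.5157,.2247,.056,74.2)
E
```

```text
goal [-0.021  0.146  0.023] [0.    0.    0.034]
goal [-0.021  0.146  3.623] [0.    0.    0.034]
```

>>> move_arm:
  commands:
    - [[-0.02,0.145,0,0,0,0.034],[-0.02,0.145,0.6,0,0,0.034],[-0.02,0.145,1.2,0,0,0.034],[-0.02,0.145,1.8,0,0,0.034],[-0.02,0.145,2.4,0,0,0.034],[-0.02,0.145,3.0,0,0,0.034],[-0.02,0.145,3.4,0,0,0.034],[-0.02,0.145,3.62,0,0,0.034],[-0.02,0.145,3.62,0,0,0.034],[-0.02,0.145,3.62,0,0,0.034]]
  claw: -1

```text
time: 2.9
position: [0.5166, 0.2239, 0.2206]
tool_rot: [0.138, 0.99, 0.0, 0.001]
ft_force: [-0.0, 0.5, 0.3]
grip_width: 0.0871
grip_force: 0.0
```

>>> move_arm:
  commands:
    - [[0,0,0,0,0,0],[0,0,0,0,0,0],[0,0,0,0,0,0],[0,0,0,0,0,0],[0,0,0,0,0,0],[0,0,0,0,0,0],[0,0,0,0,0,0],[0,0,0,0,0,0]]
  claw: 1
  squeeze: 30

```text
time: 3.9
position: [0.5163, 0.2239, 0.2199]
tool_rot: [0.138, 0.99, 0.0, 0.0]
ft_force: [-0.2, 1.2, -0.4]
grip_width: 0.0279
grip_force: 30.0
```

```bash
python3 - <<'E'
from h import *
goal(.534,.154,.2,121)
E
```

```text
goal [-0.904 -1.558 -3.602] [ 0.     0.    -0.819]
```

>>> move_arm:
  commands:
    - [[0,0,-0.5,0,0,0],[0,0,-1.2,0,0,0],[0,0,-2.0,0,0,0],[0,0,-2.8,0,0,0],[0,0,-3.4,0,0,0],[-0.2,-0.4,-3.6,0,0,-0.16],[-0.4,-0.8,-3.6,0,0,-0.33],[-0.6,-1.1,-3.6,0,0,-0.5],[-0.8,-1.4,-3.6,0,0,-0.66],[-0.9,-1.56,-3.6,0,0,-0.82],[-0.9,-1.56,-3.6,0,0,-0.82],[-0.9,-1.56,-3.6,0,0,-0.82]]

```text
time: 5.4
position: [0.5334, 0.1541, 0.3636]
tool_rot: [-0.267, 0.964, 0.0, -0.001]
ft_force: [0.2, 0.1, -2.5]
grip_width: 0.0279
grip_force: 30.0
```

```bash
python3 - <<'E'
from h import *
yawnow();shot('wrist','w2')
E
```

```text
grasp [0.5332 0.1541 0.1996] yaw 120.94 tilt [-0.0012  0.0001] t 5.4 w 0.027895104434884365 F [ 0.2  0.1 -2.5]
```

View pics/w2.png

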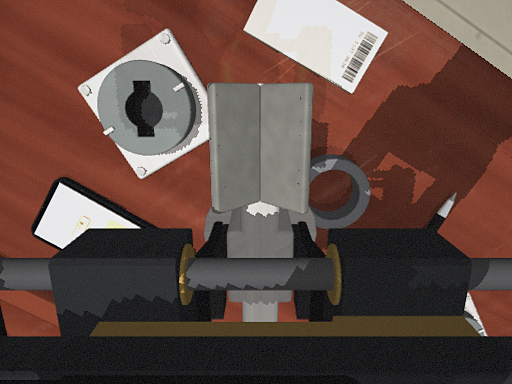

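The wrist view shows the socket in full: bore at (145,108), slots running vertically from (146,80) to (147,136), ribs at (181,87) and (109,131). The held rest's trough runs from (261,84) to (262,208).

```bash
python3 - <<'E'
from h import *
b=load('w2');P=cloud(b);im=b['pixels'];Z=P[...,2]
m=np.zeros(Z.shape,np.uint8);m[50:165,85:205]=((Z>.028)&(Z<.042))[50:165,85:205]
c=max(cv2.findContours(m,0,1)[0],key=cv2.contourArea);zz=np.median(Z[m>0]);print('topz',zz)
q=np.array([onz(b,*k[0],.034) for k in c])[:,:2];h=cv2.convexHull(q.astype(np.float32)*1000);e=cv2.fitEllipse(h);print('drum',e)
# mouth: dark pixels
g=cv2.cvtColor(im,cv2.COLOR_BGR2GRAY);d=np.zeros(Z.shape,np.uint8);d[72:145,115:175]=(g<75)[72:145,115:175]
c=max(cv2.findContours(d,0,1)[0],key=cv2.contourArea);q=np.array([onz(b,*k[0],.034) for k in c])[:,:2]
r=cv2.minAreaRect(q.astype(np.float32)*1000);print('mouth',r,cv2.minEnclosingCircle(q.astype(np.float32)*1000))
# ribs
for (u,v) in((181,87),(109,131)):
    w=np.argwhere(g[v-9:v+10,u-9:u+10]>215)
    k=(w.mean(0)+[v-9,u-9]) if len(w) else (v,u); print('rib',k,onz(b,k[1],k[0],.034))
# held trough
o=get_obs();R=Ro.from_quat(o['tool_rot']).as_matrix();T=(P-o['position'])@R
m=np.zeros(Z.shape,np.uint8);m[75:215,200:320]=((Z>.21)&(Z<.25))[75:215,200:320]
k,l,st,ce=cv2.connectedComponentsWithStats(m);i=1+st[1:,4].argmax();t=T[l==i]
r=cv2.minAreaRect(t[:,:2].astype(np.float32)*1000);print('trough in tool',r,np.percentile(t[:,2],[2,98]),cv2.boxPoints(r))
E
```

```text
topz 0.03451164518169439
drum ((534.9375610351562, 36.381370544433594), (81.33203125, 83.68524169921875), 47.25984191894531)
mouth ((535.04345703125, 36.05713653564453), (46.95384216308594, 32.30828857421875), 30.927526473999023) ((535.080078125, 35.993656158447266), 24.472753524780273)
rib [ 84.52380952 181.26190476] [0.49975037 0.05491527 0.034     ]
rib [130.5 108. ] [0.56806276 0.01713159 0.034     ]
trough in tool ((50.60704803466797, -0.7002353668212891), (33.40104675292969, 51.04389953613281), 89.86521911621094) [0.12915323 0.15121953] [[ 25.045883 -17.340675]
 [ 76.089645 -17.46075 ]
 [ 76.16821   15.940205]
 [ 25.12445   16.06028 ]]
```

```bash
python3 - <<'E'
from h import *
goal(.5357,.037,.2,121);goal(.5357,.037,.11,121)
E
```

```text
goal [ 1.46  -2.541 -0.008] [ 0.001 -0.001 -0.   ]
goal [ 1.458 -2.542  2.242] [ 0.001 -0.001 -0.   ]
```

>>> move_arm:
  commands:
    - [[0.3,-0.5,0,0,0,0],[0.75,-1.3,0,0,0,0],[1.2,-2.1,0,0,0,0],[1.46,-2.54,0,0,0,0],[1.46,-2.54,0.7,0,0,0],[1.46,-2.54,1.4,0,0,0],[1.46,-2.54,2.0,0,0,0],[1.46,-2.54,2.24,0,0,0],[1.46,-2.54,2.24,0,0,0],[1.46,-2.54,2.24,0,0,0],[1.46,-2.54,2.24,0,0,0]]

```text
time: 6.82
position: [0.5365, 0.0368, 0.2753]
tool_rot: [-0.268, 0.963, -0.0, 0.001]
ft_force: [0.1, -0.9, -2.0]
grip_width: 0.028
grip_force: 30.0
```

```bash
python3 - <<'E'
from h import *
yawnow();goal(.5357,.037,.064,121)
E
```

```text
grasp [0.5369 0.0367 0.1113] yaw 121.07 tilt [ 0.002  -0.0003] t 6.825 w 0.028029786086918352 F [ 0.1 -0.9 -2. ]
goal [0.017 0.017 1.183] [-0.001  0.002  0.001]
```

>>> move_arm:
  commands:
    - [[0.02,0.02,0.3,0,0,0],[0.02,0.02,0.5,0,0,0],[0.02,0.02,0.6,0,0,0],[0.02,0.02,0.7,0,0,0],[0.02,0.02,0.8,0,0,0],[0.02,0.02,0.9,0,0,0],[0.02,0.02,1.0,0,0,0],[0.02,0.02,1.1,0,0,0],[0.02,0.02,1.15,0,0,0],[0.02,0.02,1.15,0,0,0]]

```text
time: 8.07
position: [0.5351, 0.037, 0.2283]
tool_rot: [-0.268, 0.963, 0.0, -0.0]
ft_force: [-0.5, 0.3, -2.8]
grip_width: 0.0277
grip_force: 30.0
```

```bash
python3 - <<'E'
from h import *
yawnow();goal(.5357,.037,.064,121)
E
```

```text
grasp [0.5351 0.037  0.0643] yaw 121.07 tilt [-0.0001 -0.    ] t 8.075 w 0.027729899516126266 F [-0.5  0.3 -2.8]
goal [-0.013 -0.008  0.007] [ 0.    -0.     0.001]
```

>>> move_arm:
  commands:
    - [[0,0,0.03,0,0,0],[0,0,0.05,0,0,0],[0,0,0.07,0,0,0],[0,0,0.07,0,0,0]]

```text
time: 8.57
position: [0.535, 0.0371, 0.2279]
tool_rot: [-0.268, 0.963, -0.0, 0.001]
ft_force: [-2.9, -0.2, 15.4]
grip_width: 0.028
grip_force: 30.0
```

>>> move_arm:
  commands:
    - [[0,0,-0.04,0,0,0.1],[0,0,-0.04,0,0,0.2],[0,0,-0.04,0,0,0.3],[0,0,-0.04,0,0,0.4],[0,0,-0.04,0,0,0.5],[0,0,-0.04,0,0,0.6],[0,0,-0.04,0,0,0.7],[0,0,-0.04,0,0,0.8],[0,0,-0.04,0,0,0.88],[0,0,-0.04,0,0,0.94],[0,0,-0.04,0,0,1.0],[0,0,-0.04,0,0,1.0]]

```text
time: 10.07
position: [0.5354, 0.0368, 0.2279]
tool_rot: [0.227, 0.974, -0.0, 0.001]
ft_force: [-0.6, -1.0, 3.7]
grip_width: 0.0277
grip_force: 30.0
```

```bash
python3 - <<'E'
from h import *
yawnow();print(get_obs()['moment'])
E
```

```text
grasp [0.5357 0.0368 0.0639] yaw 63.8 tilt [ 0.0015 -0.0004] t 10.075 w 0.027737837586137775 F [-0.6 -1.   3.7]
[-0.15072866  0.12945344 -0.12577437]
```

Now at 63.8°, with the stop expected near 61°. I turn on until the torque rises.

>>> move_arm:
  commands:
    - [[0,0,0,0,0,0.03],[0,0,0,0,0,0.05],[0,0,0,0,0,0.07],[0,0,0,0,0,0.09],[0,0,0,0,0,0.09]]

```text
time: 10.7
position: [0.535, 0.0367, 0.2279]
tool_rot: [0.268, 0.963, -0.001, 0.0]
ft_force: [-2.3, -3.2, 7.4]
grip_width: 0.0282
grip_force: 30.3
```

```bash
python3 - <<'E'
from h import *
yawnow();print(get_obs()['moment'])
E
```

```text
grasp [0.535  0.0363 0.0639] yaw 58.93 tilt [ 0.0002 -0.0023] t 10.7 w 0.02815206597281475 F [-2.3 -3.2  7.4]
[-0.35030189  0.30723581  0.83992716]
```

>>> move_arm:
  commands:
    - [[0,0,0,0,0,0],[0,0,0,0,0,0],[0,0,0,0,0,0],[0,0,0,0,0,0],[0,0,0,0,0,0],[0,0,0,0,0,0],[0,0,-0.5,0,0,0],[0,0,-1.2,0,0,0],[0,0,-2,0,0,0],[0,0,-2.8,0,0,0],[0,0,-3.4,0,0,0],[0,0,-3.4,0,0,0]]
  claw: -1

```text
time: 12.2
position: [0.5355, 0.037, 0.365]
tool_rot: [0.27, 0.963, 0.0, 0.002]
ft_force: [-0.9, -0.2, 1.0]
grip_width: 0.087
grip_force: 0.0
```

```bash
python3 - <<'E'
from h import *
yawnow();b=shot('wrist','w3')
P=cloud(b);Z=P[...,2];m=((Z>.078)&(Z<.105)).astype(np.uint8)
k,l,st,ce=cv2.connectedComponentsWithStats(m)
for i in range(1,k):
    if st[i,4]>300: r=cv2.minAreaRect(P[l==i][:,:2].astype(np.float32)*1000);print(st[i],r,np.percentile(P[l==i][:,2],[2,98]))
goal(.539,.344,.12,94.5)
E
```

```text
grasp [0.5363 0.0369 0.201 ] yaw 58.62 tilt [ 0.0047 -0.0006] t 12.2 w 0.08699598900900334 F [-0.9 -0.2  1. ]
[ 230   86   49   64 2836] ((487.7234802246094, 62.17969512939453), (33.157840728759766, 43.07188415527344), 60.81505584716797) [0.08459306 0.098898  ]
[ 238  222   44   36 1339] ((574.6267700195312, 13.712383270263672), (33.092411041259766, 29.350610733032227), 61.58895492553711) [0.08152803 0.09871009]
goal [3.916 6.602 1.989] [ 0.     0.002 -0.626]
```

View pics/w3.png

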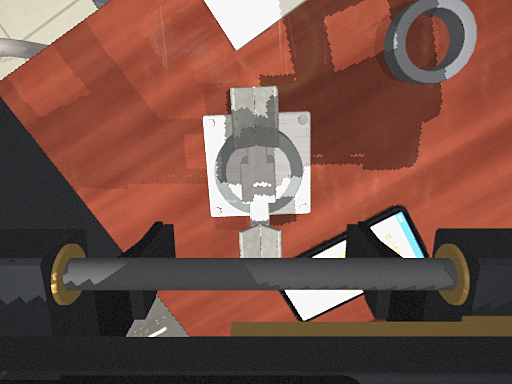

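The rest lies at -29.1° with its edges at 98.9 mm (99 expected when fully down), centred on the socket at (534.5,36.2). So it is seated at its stop. In the picture its trough runs from (254,87) to (261,255) over the socket. Now the pen.

```bash
python3 - <<'E'
from h import *
goal(.5393,.3435,.12,94.4)
goal(.5393,.3435,.020,94.4)
E
```

```text
goal [3.903 6.595 1.989] [ 0.     0.002 -0.625]
goal [3.907 6.593 4.489] [ 0.     0.002 -0.625]
```

>>> move_arm:
  commands:
    - [[0.6,1.0,0,0,0,-0.1],[1.3,2.2,0,0,0,-0.2],[2.0,3.4,0,0,0,-0.32],[2.8,4.7,0.3,0,0,-0.45],[3.4,5.8,1.0,0,0,-0.55],[3.9,6.6,1.6,0,0,-0.625],[3.9,6.6,2.0,0,0,-0.625],[3.9,6.6,2.0,0,0,-0.625],[3.9,6.6,2.0,0,0,-0.625],[3.9,6.6,2.0,0,0,-0.625]]
  claw: -1

```text
time: 13.5
position: [0.5401, 0.3426, 0.2842]
tool_rot: [-0.038, 0.999, 0.0, 0.001]
ft_force: [-0.6, 0.2, 0.1]
grip_width: 0.0871
grip_force: 0.0
```

```bash
python3 - <<'E'
from h import *
yawnow();goal(.5393,.3435,.020,94.4)
E
```

```text
grasp [0.5403 0.3427 0.1202] yaw 94.32 tilt [0.0016 0.0005] t 13.5 w 0.08706151535463043 F [-0.6  0.2  0.1]
goal [0.021 0.023 2.505] [ 0.     0.002 -0.001]
```

>>> move_arm:
  commands:
    - [[0.01,0.02,0.5,0,0,0],[0.01,0.02,1.1,0,0,0],[0.01,0.02,1.7,0,0,0],[0.01,0.02,2.2,0,0,0],[0.01,0.02,2.4,0,0,0],[0.01,0.02,2.48,0,0,0],[0.01,0.02,2.48,0,0,0],[0.01,0.02,2.48,0,0,0]]

```text
time: 14.5
position: [0.5392, 0.3446, 0.1847]
tool_rot: [-0.039, 0.999, 0.0, 0.001]
ft_force: [-0.1, -0.3, 0.7]
grip_width: 0.0872
grip_force: 0.0
```

>>> move_arm:
  commands:
    - [[0,0,0,0,0,0],[0,0,0,0,0,0],[0,0,0,0,0,0],[0,0,0,0,0,0],[0,0,0,0,0,0],[0,0,0,0,0,0],[0,0,0,0,0,0],[0,0,0,0,0,0],[0,0,0,0,0,0],[0,0,0,0,0,0]]
  claw: 1
  squeeze: 20

```text
time: 15.75
position: [0.5389, 0.3444, 0.1839]
tool_rot: [-0.039, 0.999, 0.0, -0.0]
ft_force: [0.5, 0.5, -0.6]
grip_width: 0.0089
grip_force: 20.0
```

```bash
python3 - <<'E'
from h import *
goal(.5346,.0362,.2,60.9)
E
```

```text
goal [ 0.702 -7.673 -4.502] [-0.    -0.     0.585]
```

>>> move_arm:
  commands:
    - [[0,0,-0.5,0,0,0],[0,0,-1.3,0,0,0],[0,0,-2.2,0,0,0],[0,-0.5,-3.1,0,0,0.05],[0.1,-1.3,-4.0,0,0,0.12],[0.2,-2.3,-4.5,0,0,0.2],[0.3,-3.5,-4.5,0,0,0.3],[0.4,-4.7,-4.5,0,0,0.4],[0.5,-5.9,-4.5,0,0,0.5],[0.6,-7.0,-4.5,0,0,0.56],[0.7,-7.5,-4.5,0,0,0.585],[0.7,-7.67,-4.5,0,0,0.585]]

```text
time: 17.25
position: [0.5345, 0.0351, 0.3652]
tool_rot: [0.252, 0.968, 0.0, 0.001]
ft_force: [-0.6, 0.1, -0.1]
grip_width: 0.009
grip_force: 20.0
```

>>> move_arm:
  commands:
    - [[0,0,0,0,0,0],[0,0,0,0,0,0],[0,0,0,0,0,0]]

```text
time: 17.62
position: [0.5347, 0.0373, 0.364]
tool_rot: [0.25, 0.968, 0.0, -0.0]
ft_force: [-0.5, 0.1, -0.3]
grip_width: 0.009
grip_force: 20.0
```

```bash
python3 - <<'E'
from h import *
yawnow();shot('wrist','w4');shot('top','t4')
E
```

```text
grasp [0.5347 0.0373 0.2   ] yaw 61.0 tilt [0.     0.0001] t 17.625 w 0.008965290814304779 F [-0.5  0.1 -0.3]
```

View pics/w4.png

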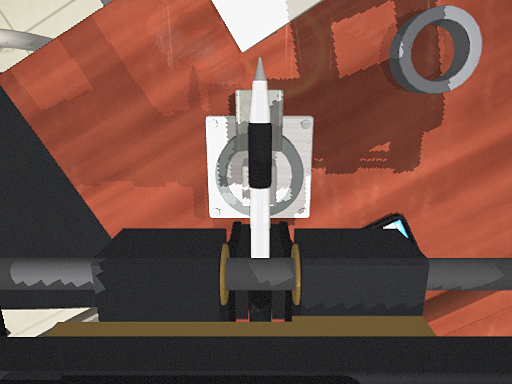

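The view shows the pen held along the trough: its tip is at (260,58), its axis runs down u≈260, and the rest is below it at u≈258. I measure the pen in the tool frame.

```bash
python3 - <<'E'
from h import *
b=load('w4');P=cloud(b);Z=P[...,2]
m=np.zeros(Z.shape,np.uint8);m[50:225,235:285]=((Z>.15)&(Z<.22))[50:225,235:285]
k,l,st,ce=cv2.connectedComponentsWithStats(m);i=1+st[1:,4].argmax();q=P[l==i]
o=get_obs();T=(q-o['position'])@Ro.from_quat(o['tool_rot']).as_matrix()*1000
for x in range(15,105,10):
    s=T[abs(T[:,0]-x)<5]
    if len(s): print(x,len(s),s.mean(0).round(1),'top',np.percentile(s[:,2],5).round(1))
print('tip x',T[:,0].max())
goal(.5345,.0362,.13,60.9);goal(.5345,.0362,.107,60.9)
E
```

```text
15 361 [ 1.540e+01 -1.000e-01  1.744e+02] top 172.3
25 407 [ 2.500e+01 -1.000e-01  1.739e+02] top 172.4
35 486 [ 3.520e+01 -1.000e-01  1.736e+02] top 171.8
45 522 [ 4.500e+01 -1.000e-01  1.736e+02] top 171.8
55 540 [ 5.500e+01 -1.000e-01  1.737e+02] top 171.9
65 471 [ 64.8  -0.3 174.6] top 173.0
75 359 [ 74.8  -0.3 175.6] top 174.0
85 105 [ 82.9  -0.3 177.1] top 175.9
tip x 86.93843113327793
goal [-0.007 -0.021  1.748] [ 0.    -0.     0.001]
goal [-0.007 -0.021  2.323] [ 0.    -0.     0.001]
```

>>> move_arm:
  commands:
    - [[0,-0.02,0.5,0,0,0],[0,-0.02,1.1,0,0,0],[0,-0.02,1.6,0,0,0],[0,-0.02,1.9,0,0,0],[0,-0.02,2.1,0,0,0],[0,-0.02,2.25,0,0,0],[0,-0.02,2.32,0,0,0],[0,-0.02,2.32,0,0,0]]

```text
time: 18.73
position: [0.5347, 0.0359, 0.2721]
tool_rot: [0.251, 0.968, 0.0, 0.001]
ft_force: [-0.5, 2.2, 3.8]
grip_width: 0.0091
grip_force: 20.0
```

>>> move_arm:
  commands:
    - [[0,0,0.02,0,0,0],[0,0,0.04,0,0,0],[0,0,0.05,0,0,0],[0,0,0.05,0,0,0]]

```text
time: 19.23
position: [0.5346, 0.036, 0.2717]
tool_rot: [0.251, 0.968, 0.001, 0.001]
ft_force: [-2.4, 2.9, 16.0]
grip_width: 0.0092
grip_force: 20.0
```

Contact came about 3 mm early. That fits the square end resting on its two corners, which puts the axis about 12 mm above the fold. I ease off slightly and release.

>>> move_arm:
  commands:
    - [[0,0,-0.03,0,0,0],[0,0,-0.05,0,0,0],[0,0,-0.05,0,0,0]]

```text
time: 19.6
position: [0.5347, 0.0358, 0.272]
tool_rot: [0.251, 0.968, 0.0, 0.001]
ft_force: [-0.2, 3.2, 6.6]
grip_width: 0.009
grip_force: 20.0
```

>>> move_arm:
  commands:
    - [[0,0,0,0,0,0],[0,0,0,0,0,0],[0,0,0,0,0,0],[0,0,0,0,0,0],[0,0,0,0,0,0],[0,0,0,0,0,0],[0,0,0,0,0,0],[0,0,-0.4,0,0,0],[0,0,-1.0,0,0,0],[0,0,-1.8,0,0,0],[0,0,-2.5,0,0,0],[0,0,-2.5,0,0,0]]
  claw: -1

```text
time: 21.1
position: [0.535, 0.0356, 0.3743]
tool_rot: [0.251, 0.968, 0.0, 0.003]
ft_force: [0.0, -0.4, -0.8]
grip_width: 0.0871
grip_force: 0.0
```

```bash
python3 - <<'E'
from h import *
yawnow();b=shot('wrist','w5');a=shot('scene','s5')
A=cv2.resize(a['pixels'][200:320,210:370],(500,375),interpolation=2);B=cv2.resize(b['pixels'][40:320,150:370],(295,375))
cv2.imwrite('pics/c5.png',np.hstack([A,B]))
P=cloud(b);o=get_obs();T=(P-o['position'])@Ro.from_quat(o['tool_rot']).as_matrix()*1000
sub=T[50:260,235:285];z=P[50:260,235:285,2]
for x in list(range(-40,100,10)):
    s=(abs(sub[...,0]-x)<4)&(abs(sub[...,1])<4)&(z>.07)&(z<.12)
    if s.sum(): print(x,s.sum(),'maxz',np.percentile(z[s],90).round(4))
E
```

```text
grasp [0.5361 0.0355 0.2103] yaw 60.92 tilt [ 0.0069 -0.001 ] t 21.1 w 0.08708785950090767 F [ 0.  -0.4 -0.8]
-40 95 maxz 0.1058
-30 93 maxz 0.1054
-20 112 maxz 0.1041
-10 101 maxz 0.1007
0 102 maxz 0.1001
10 102 maxz 0.0995
20 103 maxz 0.0991
30 109 maxz 0.0994
40 111 maxz 0.0993
50 117 maxz 0.0989
60 121 maxz 0.098
70 129 maxz 0.0961
80 65 maxz 0.0947
90 2 maxz 0.0923
```

View pics/c5.png

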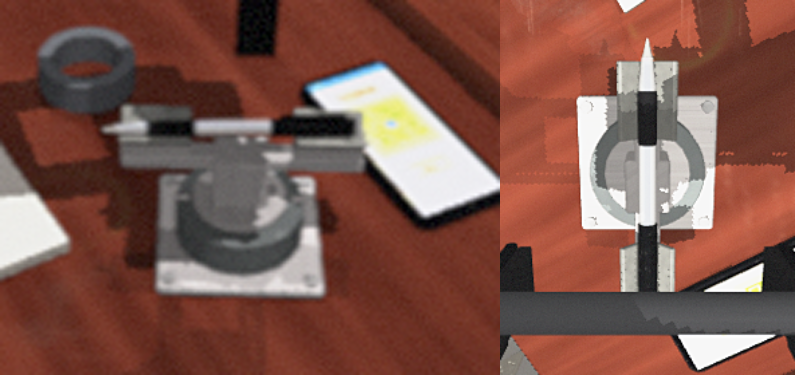

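The crops show the pen lying along the fold in both halves. The scene half has the tip at about (110,128) and the cap at (355,125). Its axis at mid is about 11 mm above the fold (5 to 14 allowed), the rest is still flat, and the gripper is clear.

```bash
python3 -c "
from rig import *
print(hand_in())"
```

```text
the job is handed in; nothing more can be done
None
```

The job is handed in at about 21 s of the 64 s allowed: the rest is fully down in the larger socket and turned clockwise to its stop, the pen lies along the fold in both halves, and none of my moves touched the phone, label pad or tubes; the verdict was not shown to me.

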